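Open the pin jar in its opening block

TASK

Stand the square glass jar of drawing pins flat and square in the pocket of the wooden opening block, so that the block keeps it from turning, then unscrew its tight lid counter-clockwise until the thread lets go. Lift the lid straight up and finish while still holding it, level and still, about two centimetres above the jar's open mouth and touching nothing but your fingers, with the jar still fully home in the block. Leave the mug, the stapler and the rubber stamp where they are.

Things in the scene. Friction and masses are not known exactly. Their poses are not given: they have to be found in the camera images.
- jar: Square glass jar of drawing pins, 0.2 to 0.33 kg, upright on the desk, lid screwed on, 81 mm tall in all. Body 60 x 60 mm from z = 8 to 52 mm, its foot tapering to 54 x 54 mm at z = 0; above it a round neck 36 mm across (46 over its thread). Origin: centre of the underside; z up, x and y square to the sides. Fits the pocket in any quarter turn. Grip it across two flat sides, z = 20 to 52 mm.
- mouth (a point): Centre of the jar's open mouth (top rim of the neck), 72 mm above the jar's underside, inside the lid while that is on.
- lid: Round ribbed aluminium screw lid, 55 mm across (57 over ribs), 23 mm tall, 0.06 kg. Origin: centre of its lower edge, which when closed is 56 mm above the jar's underside; z up. A sprung seal under it makes it tight: 0.3 to 0.5 N m to turn; it stays where it is left. At the start its x axis stands 108 to 132 degrees clockwise (from above) of the jar's x axis.
- lid_bar (a point): Centre of the raised bar, 36 x 6 x 2.5 mm, across the lid's top along the lid's x axis, 25 mm above its lower edge. Turned 91 to 115 degrees counter-clockwise on the jar, the lid rises 1 mm and comes free: when bar and jar x axis are parallel within 17 degrees, it lifts straight off and, if let go, its seal pushes it 6 mm above closed. Before that, lifting it lifts the jar.
- block: Light wooden opening block, fixed to the desk, 110 x 110 x 26 mm, with a square pocket 63 x 63 mm, 18 mm deep, in the middle of its top, sides parallel to the block's. Origin: centre of its underside; z up, x and y along its sides. A seated jar has its underside 8 mm above the desk and can turn about 3 degrees either way.
- pocket (a point): Centre of the pocket's floor, 8 mm above the desk.
- stapler: Red stapler, 36 x 158 x 54 mm, beyond the work; a bystander. Origin: centre of its underside.
- mug: Cream mug with a handle, 78 x 116 x 101 mm, beyond and left of the work; a bystander. Origin: centre of its underside.
- stamp: Rubber stamp with a turned wooden handle, 28 x 62 x 73 mm, standing between the work and the robot; a bystander. Origin: centre of its underside.
Mind the look-alikes: they are no part of the job. There is more than one size of the jar; the one meant has the size given above.

How it is judged (in metres and radians):
On the way, in this order (a step that is already met when the one before it is completed fails the run):
1. the jar stands flat and square in the block's pocket with its lid still screwed on (horizontal distance between jar and pocket below 0.003 m and z of jar in the frame of block below 0.0105 m and angle between jar's own z axis and vertical below 0.04 rad and (angle between the x axis of jar and the x axis of block, either way round below 0.1 rad or angle between the x axis of jar and the y axis of block, either way round below 0.1 rad) and z of lid in the frame of jar below 0.0595 m), for 0.2 s.
2. the lid comes up out of its thread while the jar stays home in the block (horizontal distance between jar and pocket below 0.003 m and z of jar in the frame of block below 0.0105 m and angle between jar's own z axis and vertical below 0.04 rad and (angle between the x axis of jar and the x axis of block, either way round below 0.1 rad or angle between the x axis of jar and the y axis of block, either way round below 0.1 rad) and z of lid in the frame of jar above 0.066 m), for 0.1 s.
At the end, for the whole second after the job is handed in: Fingers hold the lid still and level (0.2 rad), its edge 3 to 40 mm above the jar's mouth, within 15 mm of the jar's axis, touching neither jar nor block. The jar stands still in the pocket: centre within 3 mm, underside within 2.5 mm of its floor, square within 0.1 rad, upright within 0.04 rad (horizontal distance between jar and pocket below 0.003 m and z of jar in the frame of block below 0.0105 m and angle between jar's own z axis and vertical below 0.04 rad and (angle between the x axis of jar and the x axis of block, either way round below 0.1 rad or angle between the x axis of jar and the y axis of block, either way round below 0.1 rad) and z of lid in the frame of jar between 0.075 and 0.112 m and horizontal distance between lid and jar below 0.015 m and angle between lid's own z axis and vertical below 0.2 rad and contact force between the fingers and lid above 1 N and contact force between lid and jar below 0.1 N and contact force between lid and block below 0.1 N and linear speed of lid below 0.03 m/s and linear speed of jar below 0.02 m/s); the arm keeps its last pose, push and grip.
It fails at once if the stapler is pushed from its place (over 20 mm) or knocked over (distance of stapler from where it was at the start of the episode above 0.02 m or angle between stapler's own z axis and vertical above 0.4 rad).
It fails at once if the mug is pushed from its place (over 20 mm) or knocked over (distance of mug from where it was at the start of the episode above 0.02 m or angle between mug's own z axis and vertical above 0.4 rad).
It fails at once if the rubber stamp is pushed from its place (over 20 mm) or knocked over (distance of stamp from where it was at the start of the episode above 0.02 m or angle between stamp's own z axis and vertical above 0.4 rad).
It also fails if it takes over 72 s, if anything falls off the work surface, if the arm or the gripper's body presses on something with over 40 N, if the wrist force passes 120 N, or if a joint passes its speed limit or range.

ROBOT

A 6-joint arm with a two-finger parallel gripper is mounted at the origin on a cart in front of the work surface, level with it; the furniture and walls round the work are solid. World frame = base frame: x ahead of the robot, y to its left, z up, the work surface at z = 0. Lengths are in m, angles in degrees, forces in N, time in s.
With the tool pointing down it reaches from about 0.25 to 0.775 m from the base axis. Payload 8.9 kg.
Tool frame: the origin (TCP) lies midway between the tips of the shut fingers; the grasp point (between the pads) lies 19 mm behind it; z points along the fingers, y is the line along which they close (so a half turn about z gives the same grasp; the last joint's range is limited). The gripper opens to 85 mm and grips with 20 to 120 N. Pads are 22 mm wide; open, the fingers measure 114 mm over their backs; the gripper's body (76 mm by 85 mm) begins 54 mm behind the grasp point. The pads swing forward as they close: fully open they stand 13 mm farther back than shut.
Start: joints at [55.502, 16.656, -8.789, 64.555, 0, 82.019], TCP at [0.234, 0.47, 0.208] pointing down, gripper open.
Joint ranges: [-144.48, 144.48], [-52.06, 99.96], [-74.48, 78.29], [-112.23, 115.85], [-86.99, 84.42], [-180, 180]. Speed limits (degrees/s): [127.2, 127.2, 159.86, 180, 180, 180].

INTERFACE

Orientations are given as a 3x3 rotation matrix whose columns are the frame's x, y, z axes.
In Python, from rig import r, grab_frame, get_calibration gives the robot as it stands.
- The arm moves only by the shell command python3 -m pendant 'ROWS'. ROWS is text: rows parted by semicolons, each of 7 numbers parted by spaces: the shift along the tool's x, y, z each as a share of 0.12 m, from -1 to 1, then the turn, a rotation vector about the tool's x, y, z each as a share of 45 degrees, from -1 to 1, then the opening, from 0 (shut) to 1 (fully open). In form: tx ty tz wx wy wz hand; .... A call has 1 to 8 rows; each row is the pose to reach, as a shift and turn from the pose commanded when the call began, along the tool's axes at that moment; what a row does not reach only later rows make up. A row lasts 1/12 s, in which the tool goes at most 41.7 mm and 7.16 degrees, less where a joint would pass 70% of its speed; a pose out of reach is approached as far as the arm can. A call with a number of a shift or a turn outside -1 to 1 is refused whole. A call with a gripper value outside its range is refused whole. The fingers move at their own pace and stop on an object; the grip force is fixed at half the most. Time passes only in rows, so rows that repeat a pose let the fingers close. It gives the time, the measured TCP pose, the force, the opening and the grip force at its end, in the units of the state.
- r.observe(): the state, without advancing time (a new reading comes with each control period).
- grab_frame(name): name is "side" or "top" or "wrist"; returns the picture (384x512x3 uint8, red, green, blue); there is no depth.
- get_calibration(name): a dict with "intrinsics" (3x3 intrinsics, pixels), "D" ([k1, k2, p1, p2, k3] as OpenCV has them; the pictures are not rectified), "T" (4x4, takes a point from camera to world coordinates); the wrist camera has in their place "mount" (4x4, takes a point from camera to tool coordinates, whose origin is the TCP and whose axes are the flange's). Camera axes: x right, y down, z forward; pixel columns grow to the right and rows downward; lengths in m; the calibration is good to about 2 mm. A picture is of the moment at which its call begins: read the wrist's pose just before it. get_calibration takes no time and is no camera call.
- r.close_job(): hands the job in; it is judged then, once.
The state is a dict: "time": time; "qpos": joint angles; "qvel": joint speeds; "tau": joint torques, N m; "tcp_pos": TCP position; "tcp_rot": TCP orientation; "wrist_force": force on the tool from outside, world axes, zero at the start; "torque": the same for the moment, N m; "opening": finger opening in m; "gripper_force": force on a finger pad.
Only numpy, scipy, OpenCV 4.12 (cv2) and the standard library are available. Lean on these libraries where they do the work, as an engineer would, in place of code of your own. Each camera call takes 0.05 s, during which the arm holds its last target. There are 200 camera calls.

## Working session

There is one attempt and no reset: what is moved stays moved. The work goes in short steps, Python scripts to look and compute and a shell command to move; the robot and the scene stay as the last step left them, time stands still between calls to the robot, and variables do not carry over. Pictures are saved under pics/ and viewed, at most 10 in all, crops included, and the job is handed in when it is done.

```bash
ls; mkdir -p pics
python3 - <<'E'
from rig import r, grab_frame, get_calibration
import cv2,numpy as np
s=r.observe(); print(s['time'],s['tcp_pos'],s['tcp_rot'],s['opening'])
a=[grab_frame(n) for n in("top","side","wrist")]
for n,i in zip(("top","side","wrist"),a): cv2.imwrite(f"pics/{n}0.png",i[:,:,::-1])
for n in("top","side"):
  c=get_calibration(n); print(n,c['intrinsics'],c['D'],c['T'])
print(get_calibration("wrist"))
E
```

```text
pics
0.0 [0.23409978 0.46938228 0.20763436] [[-8.94841440e-01  4.46383520e-01 -7.41202362e-04]
 [ 4.46384102e-01  8.94840783e-01 -1.09824950e-03]
 [ 1.73017626e-04 -1.31362011e-03 -9.99999122e-01]] 0.08525313372428134
top [[442.15037472   0.         258.23882217]
 [  0.         442.15037472 189.6622997 ]
 [  0.           0.           1.        ]] [-0.07164236  0.          0.          0.          0.        ] [[ 0.00584046 -0.98460057  0.17472152  0.36287114]
 [-0.99992834 -0.00757623 -0.00926913  0.00728323]
 [ 0.01045012 -0.17465487 -0.98457426  1.29282825]
 [ 0.          0.          0.          1.        ]]
side [[418.27306518   0.         252.65337474]
 [  0.         418.27306518 188.34857588]
 [  0.           0.           1.        ]] [-0.03797963  0.          0.          0.          0.        ] [[ 0.89211781 -0.16886874  0.41905747  0.07554197]
 [-0.45178379 -0.32491163  0.83085729 -0.96853225]
 [-0.00414917 -0.93054596 -0.36615161  0.51463594]
 [ 0.          0.          0.          1.        ]]
{'intrinsics': array([[275.63530886,   0.        , 252.86598559],
       [  0.        , 275.63530886, 194.95043058],
       [  0.        ,   0.        ,   1.        ]]), 'D': array([-0.06178637,  0.        ,  0.        ,  0.        ,  0.        ]), 'mount': array([[-9.48664431e-04, -9.55409981e-01, -2.95280997e-01,
         7.75889310e-02],
       [ 9.99999485e-01, -1.01309321e-03,  6.52105061e-05,
         1.11870662e-03],
       [-3.61449942e-04, -2.95280783e-01,  9.55410450e-01,
        -1.65305955e-01],
       [ 0.00000000e+00,  0.00000000e+00,  0.00000000e+00,
         1.00000000e+00]])}
```

View pics/top0.png

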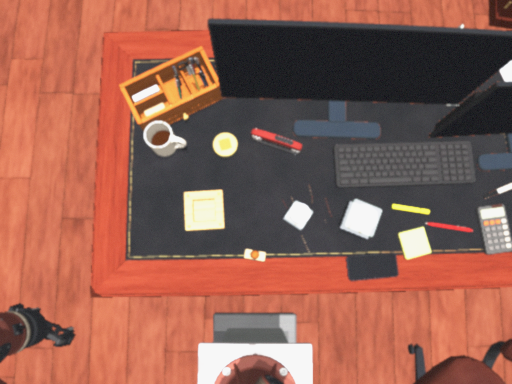

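View pics/side0.png

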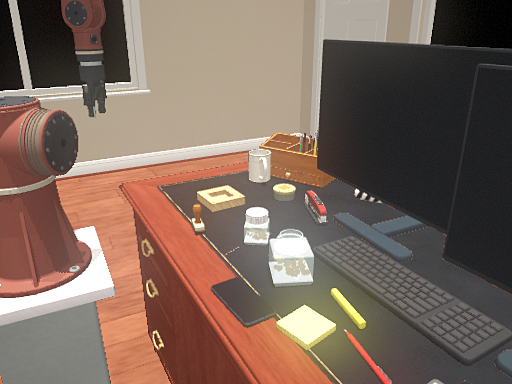

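Top view: the block is at about (204,210). The right-sized jar is at (298,215), and the larger look-alike is at (361,218). The stamp is at (255,255), mug (160,138) and stapler (277,140). In the side view the small jar is at (257,225) with the big one in front of it.

```bash
cat > h.py <<'E'
import numpy as np,cv2
from rig import r,grab_frame,get_calibration
def cast(name,uv,z,s=None):
    c=get_calibration(name)
    if name=="wrist":
        W=np.eye(4);W[:3,:3]=s['tcp_rot'];W[:3,3]=s['tcp_pos'];T=W@c['mount']
    else: T=c['T']
    p=cv2.undistortPoints(np.float64(uv).reshape(-1,1,2),c['intrinsics'],c['D']).reshape(-1,2)
    d=np.c_[p,np.ones(len(p))]@T[:3,:3].T; o=T[:3,3]
    return o+d*((z-o[2])/d[:,2])[:,None]
E
python3 - <<'E'
from h import *
im=cv2.imread("pics/top0.png");hsv=cv2.cvtColor(im,cv2.COLOR_BGR2HSV)
print(cast("top",[[160,138],[277,140],[255,255]],0.03))
for nm,(x0,y0,x1,y1),z,f in[("block",(178,183,232,238),.026,lambda h:(h[...,2]>120)),("jar",(278,195,320,235),.052,lambda h:(h[...,2]>120)),("big",(335,192,390,245),.05,lambda h:h[...,2]>120)]:
    m=np.zeros(im.shape[:2],np.uint8);m[y0:y1,x0:x1]=f(hsv[y0:y1,x0:x1])*255
    c=max(cv2.findContours(m,0,2)[0],key=cv2.contourArea)
    w=cast("top",c.reshape(-1,2),z)[:,:2].astype(np.float32);print(nm,cv2.minAreaRect(w),w.min(0),w.max(0))
E
```

```text
[[ 0.74049995  0.28797496  0.03      ]
 [ 0.73690996 -0.05934781  0.03      ]
 [ 0.39905318  0.00346628  0.03      ]]
block ((0.5280091762542725, 0.15312570333480835), (0.1179533302783966, 0.11761002242565155), 4.0740461349487305) [0.4686552  0.09284905] [0.58880454 0.21412636]
jar ((0.5140560865402222, -0.1182071715593338), (0.06574726104736328, 0.07224069535732269), 56.41164016723633) [ 0.4715907  -0.15987775] [ 0.5540683  -0.07472556]
big ((0.5033882260322571, -0.29752159118652344), (0.09912655502557755, 0.09898199141025543), 68.23664093017578) [ 0.44721544 -0.35832614] [ 0.5613388  -0.23608153]
```

```bash
R='-.865 -.665 0 0 0 0 1'; python3 -m pendant '-.865 -.665 0 0 0 0 1;-.865 -.665 0 0 0 0 1;-.865 -.665 0 0 0 0 1;-.865 -.665 0 0 0 0 1' && python3 -m pendant '-.865 -.665 0 0 0 0 1;-.865 -.665 0 0 0 0 1;-.865 -.665 0 0 0 0 1;-.865 -.665 0 0 0 0 1' && python3 -m pendant '-.865 -.665 0 0 0 0 1;-.865 -.665 0 0 0 0 1;-.865 -.665 0 0 0 0 1;-.865 -.665 0 0 0 0 1;-.865 -.665 0 0 0 0 1;-.865 -.665 0 0 0 0 1'
python3 - <<'E'
from h import *
import pickle
s=r.observe();i=grab_frame("wrist");cv2.imwrite("pics/wb.png",i[:,:,::-1]);pickle.dump(s,open("wb.pkl","wb"))
E
python3 -m pendant '-.865 -.665 0 0 0 0 1;-.865 -.665 0 0 0 0 1;-.865 -.665 0 0 0 0 1;-.865 -.665 0 0 0 0 1' && python3 -m pendant '-.865 -.665 0 0 0 0 1;-.865 -.665 0 0 0 0 1;-.865 -.665 0 0 0 0 1;-.865 -.665 0 0 0 0 1;-.865 -.665 0 0 0 0 1;-.865 -.665 0 0 0 0 1'
python3 - <<'E'
from h import *
import pickle
s=r.observe();i=grab_frame("wrist");cv2.imwrite("pics/wj.png",i[:,:,::-1]);pickle.dump(s,open("wj.pkl","wb"))
print(s['time'],s['tcp_pos'],s['qpos'])
E
```

```text
time: 0.48
tcp_pos: [0.293, 0.3475, 0.208]
tcp_rot: [[-0.893, 0.449, 0.0], [0.449, 0.893, -0.002], [-0.001, -0.002, -1.0]]
wrist_force: [0.6, 0.1, 0.9]
opening: 0.085
gripper_force: 0.0
time: 0.82
tcp_pos: [0.3508, 0.2299, 0.2082]
tcp_rot: [[-0.893, 0.45, 0.001], [0.45, 0.893, -0.002], [-0.001, -0.001, -1.0]]
wrist_force: [0.7, 0.5, 0.7]
opening: 0.0853
gripper_force: 0.0
time: 1.32
tcp_pos: [0.4059, 0.1167, 0.208]
tcp_rot: [[-0.894, 0.448, -0.001], [0.448, 0.894, 0.0], [0.001, 0.0, -1.0]]
wrist_force: [0.6, -0.5, -0.2]
opening: 0.0851
gripper_force: 0.0
time: 1.7
tcp_pos: [0.4658, -0.0039, 0.2082]
tcp_rot: [[-0.895, 0.447, 0.002], [0.447, 0.895, -0.002], [-0.002, -0.001, -1.0]]
wrist_force: [-0.7, -0.7, -1.1]
opening: 0.0855
gripper_force: 0.0
time: 2.2
tcp_pos: [0.5203, -0.1172, 0.2078]
tcp_rot: [[-0.895, 0.445, -0.001], [0.445, 0.895, 0.001], [0.002, 0.0, -1.0]]
wrist_force: [0.2, 0.1, 0.6]
opening: 0.0856
gripper_force: 0.0
2.2 [ 0.52033518 -0.11722438  0.20779688] [-2.05715599e+01  1.76516188e+01 -7.45585940e+00  6.49765387e+01
  3.04296673e-02  5.88057182e+00]
```

```bash
python3 -c "
import cv2
cv2.imwrite('pics/wbj.png',cv2.resize(cv2.hconcat([cv2.imread('pics/wb.png'),cv2.imread('pics/wj.png')]),(800,300)))"
```

```text
(no output)
```

View pics/wbj.png

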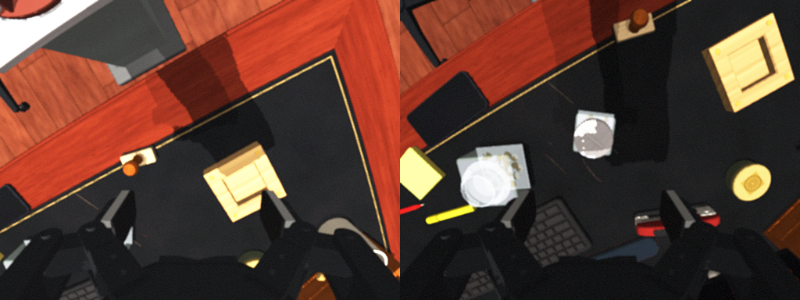

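The left view shows the block at (245,180), with a finger covering one corner. The right view shows the whole block at (750,62), the jar and its lid at (593,134), and the big jar at (490,175).

Run:
```python
from h import *
import pickle
s=pickle.load(open("wj.pkl","rb"));im=cv2.imread("pics/wj.png");hsv=cv2.cvtColor(im,cv2.COLOR_BGR2HSV)
m=np.zeros(im.shape[:2],np.uint8);b=hsv[10:150,380:512];m[10:150,380:512]=((b[...,2]>90)&(b[...,0]>14)&(b[...,0]<35)&(b[...,1]>60))*255
c=max(cv2.findContours(m,0,2)[0],key=cv2.contourArea)
w=cast("wrist",c.reshape(-1,2),.026,s)[:,:2].astype(np.float32);print("block",cv2.minAreaRect(w))
m=np.zeros(im.shape[:2],np.uint8);b=hsv[120:220,200:300];m[120:220,200:300]=((b[...,2]>90))*255
c=max(cv2.findContours(m,0,2)[0],key=cv2.contourArea)
for z in(0.03,.052):
  w=cast("wrist",c.reshape(-1,2),z,s)[:,:2].astype(np.float32);print("jar",cv2.minAreaRect(w))
a=cv2.resize(im[10:160,360:512],(450,444),interpolation=2);b=cv2.resize(im[125:215,200:290],(350,350),interpolation=cv2.INTER_CUBIC)
o=np.zeros((450,800,3),np.uint8);o[:444,:450]=a;o[:350,450:]=b;cv2.imwrite("pics/z1.png",o)
```

```text
block ((0.5267139673233032, 0.14859774708747864), (0.11378748714923859, 0.1226230189204216), 4.042431354522705)
jar ((0.517778217792511, -0.12214316427707672), (0.06523752212524414, 0.07832599431276321), 56.66552734375)
jar ((0.5135341286659241, -0.11955887824296951), (0.06105584278702736, 0.07330532371997833), 56.66554260253906)
```

View pics/z1.png

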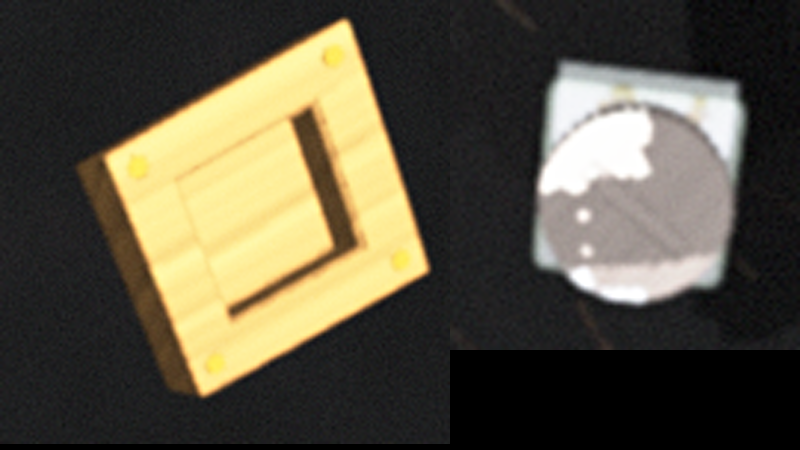

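The crop shows the block's top corners at (105,157), (346,18), (430,270) and (203,397). The lid circle is centred near (636,203), radius about 98. The bar runs from about (600,172) to (692,255).

Run:
```python
from h import *
import pickle
s=pickle.load(open("wj.pkl","rb"))
A=lambda p:np.float64(p)*[152/450,150/444]+[360,10]
B=lambda p:(np.float64(p)-[450,0])*90/350+[200,125]
def quad(n,uv,z):
  w=cast("wrist",uv,z,s)[:,:2];e=np.roll(w,-1,0)-w;print(n,w.mean(0).round(4),np.linalg.norm(e,axis=1).round(4),(np.degrees(np.arctan2(e[:,1],e[:,0]))%90).round(1))
quad("blk",A([[346,18],[430,270],[203,397],[105,157]]),.026)
quad("pkt",A([[177,180],[318,104],[363,246],[229,318]]),.026)
quad("dots",A([[137,166],[333,55],[402,260],[216,363]]),.026)
quad("jartop",B([[552,85],[743,102],[720,290],[537,265]]),.052)
quad("jarfoot",B([[560,62],[740,82],[720,290],[537,265]]),.008)
print(cast("wrist",B([[636,203]]),.079,s))
w=cast("wrist",B([[600,172],[692,255]]),.081,s);e=w[1]-w[0];print("bar",np.degrees(np.arctan2(e[1],e[0])),np.linalg.norm(e))
w=cast("wrist",B([[538,203],[734,203]]),.079,s);print(np.linalg.norm(w[1]-w[0]))
```

```text
blk [0.5275 0.154 ] [0.1114 0.1111 0.1107 0.1106] [4.6 4.1 4.3 4.4]
pkt [0.5268 0.1532] [0.0646 0.0622 0.0639 0.0624] [2.8 3.  2.9 3.7]
dots [0.5272 0.1539] [0.09   0.0907 0.0901 0.0903] [4.  4.4 3.7 4.4]
jartop [ 0.5135 -0.1185] [0.0573 0.0595 0.058  0.0564] [58.4 57.8 55.3 57.1]
jarfoot [ 0.5189 -0.1215] [0.0612 0.0743 0.066  0.0721] [57.2 59.2 55.3 55.5]
[[ 0.51193604 -0.11785589  0.079     ]]
bar 20.538021267369988 0.03519288099593549
0.05523337499042089
```

```bash
python3 -m pendant '.051 -.035 .25 0 0 .142 1;.051 -.035 .5 0 0 .142 1;.051 -.035 .75 0 0 .142 1;.051 -.035 .75 0 0 .142 1' && python3 -m pendant '0 0 .25 0 0 0 1;0 0 .5 0 0 0 1;0 0 .7 0 0 0 1;0 0 .785 0 0 0 1;0 0 .785 0 0 0 1;0 0 .785 0 0 0 1'
python3 - <<'E'
from h import *
s=r.observe();i=grab_frame("side");j=grab_frame("wrist")
o=np.zeros((384,800,3),np.uint8);o[:,:500]=cv2.resize(j,(500,384))[:,:,::-1];o[:300,500:]=cv2.resize(i[170:270,200:300],(300,300))[:,:,::-1];cv2.imwrite("pics/g1.png",o)
E
```

```text
time: 2.58
tcp_pos: [0.5094, -0.1166, 0.1139]
tcp_rot: [[-0.841, 0.541, -0.007], [0.541, 0.841, 0.003], [0.008, -0.001, -1.0]]
wrist_force: [-0.6, 0.7, -0.1]
opening: 0.0852
gripper_force: 0.0
time: 3.08
tcp_pos: [0.5139, -0.1195, 0.0253]
tcp_rot: [[-0.84, 0.542, 0.001], [0.542, 0.84, -0.0], [-0.001, 0.0, -1.0]]
wrist_force: [-0.0, -0.3, 0.3]
opening: 0.0851
gripper_force: 0.0
```

View pics/g1.png

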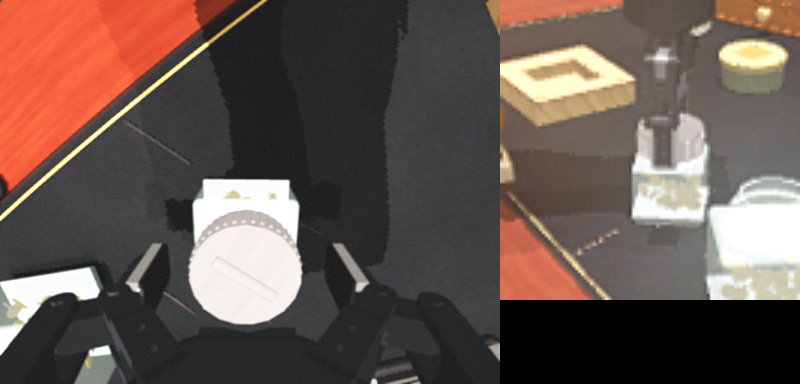

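The wrist view shows the jar's near edge level at row 180, with the lid centred at (245,268) between the pads. Go 5 mm lower and close.

```bash
python3 -m pendant '0 0 .04 0 0 0 1;0 0 .04 0 0 0 .5;0 0 .04 0 0 0 0;0 0 .04 0 0 0 0;0 0 .04 0 0 0 0;0 0 .04 0 0 0 0;0 0 .04 0 0 0 0;0 0 .04 0 0 0 0' && python3 -m pendant '0 0 0 0 0 0 0;0 0 -.15 0 0 0 0;0 0 -.35 0 0 0 0;0 0 -.55 0 0 0 0;0 0 -.55 0 0 0 0;0 0 -.55 0 0 0 0'
python3 - <<'E'
from h import *
import pickle
s=r.observe();i=grab_frame("side");j=grab_frame("wrist");pickle.dump(s,open("wg.pkl","wb"));cv2.imwrite("pics/wg.png",j[:,:,::-1])
o=np.zeros((384,800,3),np.uint8);o[:,:500]=cv2.resize(j,(500,384))[:,:,::-1];o[:300,500:]=cv2.resize(i[130:250,200:320],(300,300))[:,:,::-1];cv2.imwrite("pics/g2.png",o)
E
```

```text
time: 3.85
tcp_pos: [0.5134, -0.1202, 0.0202]
tcp_rot: [[-0.839, 0.544, 0.001], [0.544, 0.839, -0.0], [-0.001, -0.0, -1.0]]
wrist_force: [-2.6, 0.4, 10.7]
opening: 0.057
gripper_force: 61.7
time: 4.35
tcp_pos: [0.514, -0.1203, 0.0859]
tcp_rot: [[-0.839, 0.543, 0.002], [0.543, 0.839, -0.001], [-0.002, 0.0, -1.0]]
wrist_force: [-0.3, -0.9, -3.8]
opening: 0.0572
gripper_force: 65.3
```

View pics/g2.png

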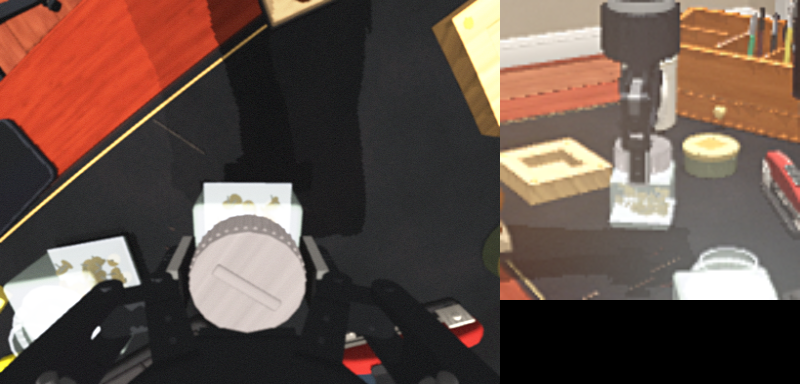

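The jar is held and lifted. Its foot edge runs along row 182 from column 203 to 292, and the lid disc is centred near (247,276).

Run:
```python
from h import *
import pickle
s=pickle.load(open("wg.pkl","rb"));k=np.array([512/500,1])
p,R=s['tcp_pos'],s['tcp_rot'];L=lambda uv,z:((cast("wrist",np.float64(uv)*k,z,s)-p)@R).round(4)[:,:2]
b=p[2]-.0202
print("foot edge",L([[203,182],[292,182]],b),"at8mm",L([[203,182],[292,182]],b+.008))
print("lid",L([[247,276],[190,276],[304,276]],b+.079))
g=cv2.imread("pics/wg.png",0);print(g[170:225:2,250]); print(g[205,185:212],g[205,295:325])
im=cv2.imread("pics/wg.png");hsv=cv2.cvtColor(im,cv2.COLOR_BGR2HSV)
m=((hsv[...,1]<40)&(hsv[...,2]>120)).astype(np.uint8);m[:260]=0;m[:,:185]=0;m[:,320:]=0
c=max(cv2.findContours(m,0,1)[0],key=cv2.contourArea).reshape(-1,2);h=cv2.convexHull(c).reshape(-1,2);h=h[h[:,1]>266]
w=L(h/k,b+.078);A=np.c_[2*w,np.ones(len(w))];q=np.linalg.lstsq(A,(w**2).sum(1),rcond=None)[0];print("fit",q[:2],np.sqrt(q[2]+q[0]**2+q[1]**2))
```

```text
foot edge [[ 0.0299 -0.0304]
 [ 0.0298  0.033 ]] at8mm [[ 0.0319 -0.029 ]
 [ 0.0319  0.0316]]
lid [[ 0.0068  0.0009]
 [ 0.0068 -0.0253]
 [ 0.0067  0.0271]]
[ 30  23  21  24  20  15 107 238 231 233 231 231 233 233 234 226 184 225
 249 251 252 255 220 137 135 138 140 138]
[ 46  46  48  49  48  45  50  47  48  49  47  45  50  95 150 190 203 214
 221 228 228 225 226 234 248 254 254] [253 254 241 212 199 199 200 197 195 185 175 156 129  84  42  23  27  25
  29  23  29  27  28  25  29  30  32  28  27  31]
fit [0.00121298 0.00088913] 0.027609438065050836
```

```bash
python3 -m pendant '.14 .25 0 0 0 0 0;.28 .5 0 0 0 0 0;.42 .75 0 0 0 0 0;.566 .989 0 0 0 0 0;.566 .989 0 0 0 0 0' && python3 -m pendant '.14 .25 0 0 0 -.13 0;.28 .5 0 0 0 -.27 0;.42 .75 0 0 0 -.41 0;.566 .989 0 0 0 -.55 0;.566 .989 0 0 0 -.69 0;.566 .989 0 0 0 -.822 0;.566 .989 0 0 0 -.822 0;.566 .989 0 0 0 -.822 0'
python3 - <<'E'
from h import *
import pickle
s=r.observe();j=grab_frame("wrist");pickle.dump(s,open("wp.pkl","wb"));cv2.imwrite("pics/wp.png",j[:,:,::-1]);print(s['tcp_pos'],np.degrees(np.arctan2(s['tcp_rot'][1,1],s['tcp_rot'][0,1])),s['qpos'])
E
```

```text
time: 4.87
tcp_pos: [0.519, 0.0218, 0.0835]
tcp_rot: [[-0.842, 0.54, -0.003], [0.54, 0.842, 0.003], [0.004, 0.001, -1.0]]
wrist_force: [-0.8, -0.3, -3.8]
opening: 0.0572
gripper_force: 65.6
time: 5.53
tcp_pos: [0.5272, 0.1529, 0.0839]
tcp_rot: [[-0.998, -0.068, -0.002], [-0.068, 0.998, -0.0], [0.002, -0.0, -1.0]]
wrist_force: [-0.3, -0.0, -2.7]
opening: 0.0571
gripper_force: 66.0
[0.52721169 0.15292253 0.08389931] 93.90422682506997 [ 8.54523628e+00  2.50601761e+01 -1.62089081e+01  4.88664859e+01
 -2.24164503e-03  4.64102765e+00]
```

View pics/wp.png

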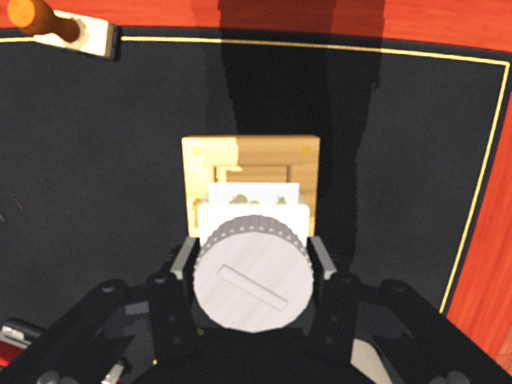

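The block's near edge runs (183,137) to (320,136), the pocket's near rim is at about row 165, and the jar's foot edge is at row 182, columns 208 to 299.

Run:
```python
from h import *
import pickle
s=pickle.load(open("wp.pkl","rb"))
p,R=s['tcp_pos'],s['tcp_rot'];L=lambda uv,z:((cast("wrist",np.float64(uv),z,s)-p)@R).round(4)[:,:2]
b=p[2]-.0202
g=cv2.imread("pics/wp.png",0).astype(int)
ed=lambda v,o:(np.argmax(abs(np.diff(v)))+o)+.5
T=[[c,ed(g[125:148,c],125)] for c in range(195,312,4)];T=np.array(T)
k=np.polyfit(T[:,0],T[:,1],1);print("near edge slope deg",np.degrees(np.arctan(k[0])))
print("near",L([[200,np.polyval(k,200)],[300,np.polyval(k,300)]],.026))
for row in(145,160): 
  l=ed(g[row,170:195],170);q=ed(g[row,310:335],310);print(row,l,q,L([[l,row],[q,row]],.026))
l=ed(g[190,198:218],198);q=ed(g[190,288:308],288);f=ed(g[172:192,254],172);print(l,q,f,L([[l,190],[q,190],[254,f]],b+.008))
print("pocket rim",L([[254,165]],.026),g[155:182,275])
```

```text
near edge slope deg -1.312665790013302
near [[ 0.0566 -0.0402]
 [ 0.0583  0.0397]]
145 181.5 319.5 [[ 0.05   -0.0555]
 [ 0.0498  0.0559]]
160 182.5 318.5 [[ 0.0377 -0.0556]
 [ 0.0376  0.0559]]
208.5 298.5 182.5 [[ 0.0253 -0.0277]
 [ 0.0253  0.0327]
 [ 0.0305  0.0028]]
pocket rim [[0.0334 0.003 ]] [169 176 174 174 174 174 172 171 163 149 145 160 172 174 176 175 174 171
 169 168 175 180 183 184 180 183 177]
```

```bash
python3 -m pendant '.004 -.01 .15 0 0 -.01 0;.004 -.01 .3 0 0 -.01 0;.004 -.01 .34 0 0 -.01 0;.004 -.01 .38 0 0 -.01 0;.004 -.01 .38 0 0 -.01 0'; python3 -c "
from rig import r;s=r.observe();print(s['wrist_force'],s['torque'],s['tcp_pos'])"
```

```text
time: 6.0
tcp_pos: [0.5273, 0.1515, 0.039]
tcp_rot: [[-0.997, -0.077, -0.001], [-0.077, 0.997, -0.0], [0.001, -0.0, -1.0]]
wrist_force: [-0.2, -0.2, -3.9]
opening: 0.0576
gripper_force: 66.0
[-0.15638268 -0.19500729 -3.94736985] [0.00611384 0.0151818  0.01260507] [0.5273469 0.1514804 0.0389878]
```

```bash
python3 -m pendant '0 0 .03 0 0 0 0;0 0 .06 0 0 0 0;0 0 .08 0 0 0 0;0 0 .08 0 0 0 0'; python3 -m pendant '0 0 .01 0 0 0 0;0 0 .02 0 0 0 0;0 0 .02 0 0 0 0'; python3 -c "
from rig import r;s=r.observe();print(s['wrist_force'],s['torque'],s['tcp_pos'])"
```

```text
time: 6.33
tcp_pos: [0.5278, 0.1519, 0.0299]
tcp_rot: [[-0.997, -0.079, 0.0], [-0.079, 0.997, 0.0], [-0.0, -0.0, -1.0]]
wrist_force: [0.3, 0.7, -3.3]
opening: 0.0573
gripper_force: 66.0
time: 6.58
tcp_pos: [0.5282, 0.1519, 0.0283]
tcp_rot: [[-0.997, -0.079, 0.001], [-0.079, 0.997, 0.0], [-0.001, 0.0, -1.0]]
wrist_force: [-2.6, -0.2, 2.6]
opening: 0.0573
gripper_force: 66.9
[-2.6332932  -0.21803306  2.55587647] [-0.08300292  0.44775146  0.03254217] [0.52819769 0.15190693 0.02832116]
```

```bash
python3 -m pendant '0 0 0 0 0 0 .5;0 0 0 0 0 0 1;0 0 0 0 0 0 1;0 0 0 0 0 0 1;0 0 -.1 0 0 0 1;0 0 -.2 0 0 0 1;0 0 -.26 0 0 0 1;0 0 -.26 0 0 0 1'
python3 - <<'E'
from h import *
import pickle
s=r.observe();i=grab_frame("side");j=grab_frame("wrist");pickle.dump(s,open("wl.pkl","wb"));cv2.imwrite("pics/wl.png",j[:,:,::-1]);print(s['tcp_pos'],s['wrist_force'])
o=np.zeros((384,800,3),np.uint8);o[:,:500]=cv2.resize(j,(500,384))[:,:,::-1];o[:300,500:]=cv2.resize(i[140:240,170:270],(300,300))[:,:,::-1];cv2.imwrite("pics/g3.png",o)
E
```

```text
time: 7.25
tcp_pos: [0.5291, 0.1521, 0.0602]
tcp_rot: [[-0.997, -0.079, 0.003], [-0.079, 0.997, 0.0], [-0.003, 0.0, -1.0]]
wrist_force: [0.2, 0.4, 0.1]
opening: 0.0854
gripper_force: 0.0
[0.52906879 0.15207054 0.06024049] [0.15766862 0.4472953  0.06715153]
```

View pics/g3.png

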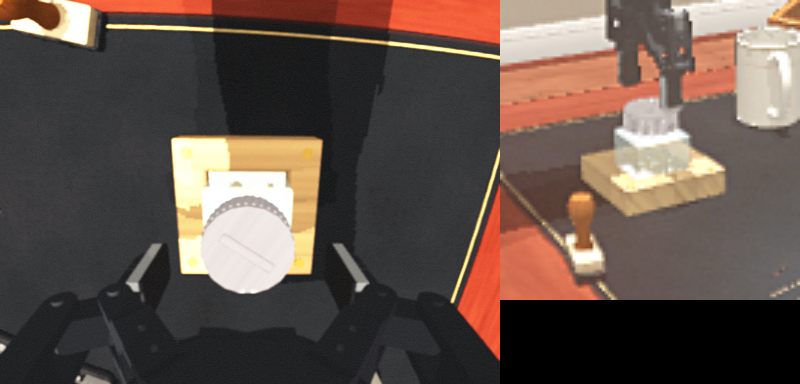

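The jar stands seated in the pocket and the lid is at (247,247). Next I compute the lid centre, bar angle and block offset.

Run:
```python
from h import *
import pickle
s=pickle.load(open("wl.pkl","rb"))
p,R=s['tcp_pos'],s['tcp_rot'];k=np.array([512/500,1]);L=lambda uv,z:((cast("wrist",np.float64(uv),z,s)-p)@R)[:,:2]
im=cv2.imread("pics/wl.png");hsv=cv2.cvtColor(im,cv2.COLOR_BGR2HSV)
m=((hsv[...,1]<40)&(hsv[...,2]>120)).astype(np.uint8);m[:235]=0;m[:,:195]=0;m[:,312:]=0
c=max(cv2.findContours(m,0,1)[0],key=cv2.contourArea).reshape(-1,2);h=cv2.convexHull(c).reshape(-1,2);h=h[h[:,1]>240]
w=L(h,.086);A=np.c_[2*w,np.ones(len(w))];q=np.linalg.lstsq(A,(w**2).sum(1),rcond=None)[0];print("lid",q[:2],np.sqrt(q[2]+q[0]**2+q[1]**2))
b=L(np.array([[173,137],[321,137],[312,274],[180,274]])*k,.026);print("block",b.round(4),b.mean(0))
w=L(np.array([[223,235],[272,270]])*k,.089);e=w[1]-w[0];W=R[:2,:2]@e;print("bar",np.degrees(np.arctan2(W[1],W[0])),np.linalg.norm(e))
print("jar edge",L(np.array([[205,172],[286,172]])*k,.016))
```

```text
lid [ 0.00259063 -0.00199528] 0.03184153106863185
block [[ 0.0585 -0.0521]
 [ 0.0584  0.0564]
 [-0.0547  0.058 ]
 [-0.0545 -0.0556]] [0.00193422 0.00168907]
bar 56.30046533361464 0.03555623854834464
jar edge [[ 0.03062369 -0.03126796]
 [ 0.03054583  0.03316961]]
```

```bash
python3 -m pendant '.012 .01 .018 0 0 0 1;.012 .01 .018 0 0 0 .5;.012 .01 .018 0 0 0 0;.012 .01 .018 0 0 0 0;.012 .01 .018 0 0 0 0;.012 .01 .018 0 0 0 0;.012 .01 .018 0 0 0 0;.012 .01 .018 0 0 0 0'; python3 -c "
from rig import r;s=r.observe();print(s['wrist_force'],s['torque'],s['tcp_pos'],s['qpos'])"
```

```text
time: 8.02
tcp_pos: [0.5261, 0.1526, 0.0567]
tcp_rot: [[-0.997, -0.079, -0.0], [-0.079, 0.997, -0.001], [0.0, -0.001, -1.0]]
wrist_force: [-1.4, -1.8, 6.0]
opening: 0.0522
gripper_force: 61.7
[-1.41088059 -1.76464363  6.01847782] [-0.43321153  0.45791905 -0.01961956] [0.52609995 0.1526212  0.05674957] [ 8.54935533e+00  2.66045129e+01 -1.84282071e+01  4.49887048e+01
 -3.06048119e-02  4.02286981e+00]
```

```bash
python3 -m pendant '0 0 0 0 0 -.14 0;0 0 0 0 0 -.28 0;0 0 0 0 0 -.42 0;0 0 0 0 0 -.56 0;0 0 0 0 0 -.7 0;0 0 0 0 0 -.85 0;0 0 0 0 0 -1 0;0 0 0 0 0 -1 0'
python3 - <<'E'
from h import *
import pickle
s=r.observe();j=grab_frame("wrist");pickle.dump(s,open("w2.pkl","wb"));cv2.imwrite("pics/w2.png",j[:,:,::-1]);print(s['torque'],s['wrist_force'],s['tcp_pos'])
i=grab_frame("side")
o=np.zeros((384,800,3),np.uint8);o[:,:500]=cv2.resize(j,(500,384))[:,:,::-1];o[:300,500:]=cv2.resize(i[140:240,170:270],(300,300))[:,:,::-1];cv2.imwrite("pics/g4.png",o)
E
```

```text
time: 8.68
tcp_pos: [0.5265, 0.1523, 0.057]
tcp_rot: [[-0.644, -0.765, 0.0], [-0.765, 0.644, -0.001], [0.001, -0.001, -1.0]]
wrist_force: [-2.1, -4.0, 7.4]
opening: 0.0522
gripper_force: 62.2
[-0.50954622  0.69291209  0.11061189] [-2.07449917 -4.03030516  7.40141117] [0.5264735  0.1523388  0.05700244]
```

View pics/g4.png

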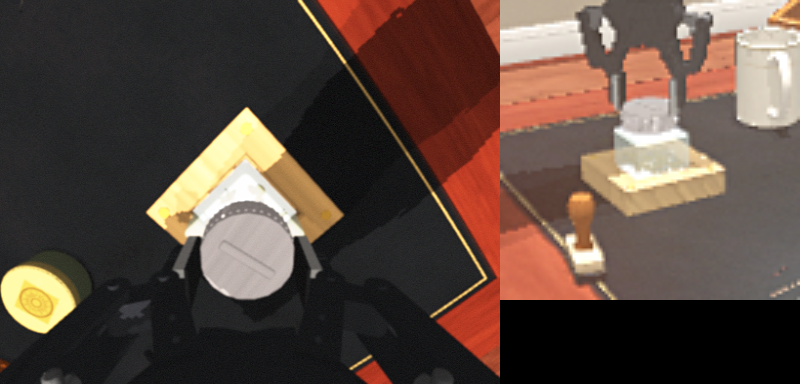

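The lid turned with the fingers (the bar keeps its place in the picture), and the jar and block stayed put. Continue.

```bash
python3 -m pendant '0 0 0 0 0 -.14 0;0 0 0 0 0 -.28 0;0 0 0 0 0 -.42 0;0 0 0 0 0 -.56 0;0 0 0 0 0 -.7 0;0 0 0 0 0 -.85 0;0 0 0 0 0 -1 0;0 0 0 0 0 -1 0' && python3 -m pendant '0 0 0 0 0 -.14 0;0 0 0 0 0 -.28 0;0 0 0 0 0 -.42 0;0 0 0 0 0 -.56 0;0 0 0 0 0 -.7 0;0 0 0 0 0 -.76 0;0 0 0 0 0 -.76 0;0 0 0 0 0 -.76 0'
python3 - <<'E'
from h import *
s=r.observe();print(s['torque'],s['wrist_force'],s['tcp_pos'],s['qpos'])
E
```

```text
time: 9.45
tcp_pos: [0.5279, 0.1521, 0.0577]
tcp_rot: [[0.086, -0.996, 0.003], [-0.996, -0.086, -0.002], [0.002, -0.003, -1.0]]
wrist_force: [1.1, -5.3, 11.1]
opening: 0.0523
gripper_force: 62.5
time: 10.12
tcp_pos: [0.529, 0.1521, 0.0581]
tcp_rot: [[0.625, -0.78, 0.005], [-0.78, -0.625, -0.002], [0.004, -0.003, -1.0]]
wrist_force: [3.2, -5.3, 10.9]
opening: 0.0523
gripper_force: 62.6
[-1.2487434  -0.52504907  0.06680193] [ 3.2273724  -5.33547875 10.88133841] [0.5289743  0.15207159 0.05811946] [   8.51358448   26.54282569  -18.28664343   44.89831589   -0.13462071
 -120.19577342]
```

```bash
python3 -m pendant '0 0 -.02 0 0 0 0;0 0 -.04 0 0 0 0;0 0 -.06 0 0 0 0;0 0 -.06 0 0 0 0'
python3 - <<'E'
from h import *
s=r.observe();print(s['torque'],s['wrist_force'],s['tcp_pos'])
E
```

```text
time: 10.45
tcp_pos: [0.5266, 0.153, 0.0641]
tcp_rot: [[0.626, -0.78, 0.0], [-0.78, -0.626, 0.0], [0.0, -0.0, -1.0]]
wrist_force: [1.7, -1.7, 0.5]
opening: 0.0521
gripper_force: 62.7
[-0.37686005 -0.41755349 -0.00419002] [ 1.69609431 -1.73779436  0.53563755] [0.52656447 0.15297959 0.06409761]
```

```bash
python3 -m pendant '0 0 -.05 0 0 0 0;0 0 -.1 0 0 0 0;0 0 -.15 0 0 0 0;0 0 -.2 0 0 0 0;0 0 -.235 0 0 0 0;0 0 -.235 0 0 0 0;0 0 -.235 0 0 0 0;0 0 -.235 0 0 0 0'
python3 - <<'E'
from h import *
s=r.observe();print(s['torque'],s['wrist_force'],s['tcp_pos'])
j=grab_frame("wrist");i=grab_frame("side")
o=np.zeros((384,800,3),np.uint8);o[:,:500]=cv2.resize(j,(500,384))[:,:,::-1];o[:300,500:]=cv2.resize(i[140:240,170:270],(300,300))[:,:,::-1];cv2.imwrite("pics/g5.png",o)
E
```

```text
time: 11.12
tcp_pos: [0.5261, 0.1529, 0.0919]
tcp_rot: [[0.626, -0.78, -0.0], [-0.78, -0.626, 0.0], [-0.0, 0.0, -1.0]]
wrist_force: [0.1, -0.1, 0.1]
opening: 0.0522
gripper_force: 62.9
[ 0.00082326 -0.04441416 -0.04507745] [ 0.10570088 -0.10080843  0.08619493] [0.52606383 0.15293204 0.09187327]
```

View pics/g5.png

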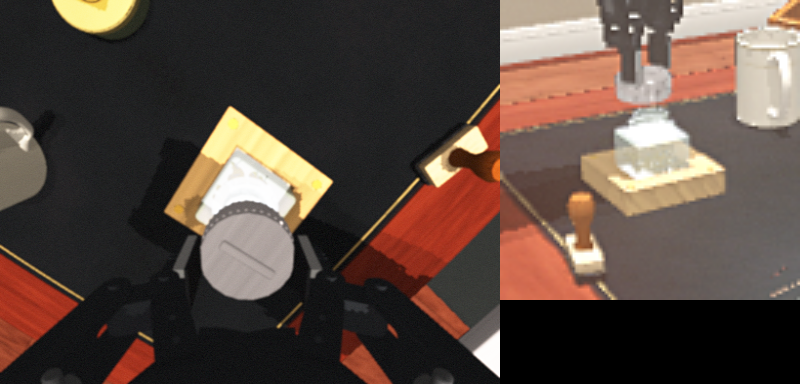

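The lid is held level above the open mouth, and the jar is seated in the pocket.

```bash
python3 -c "
from rig import r;print(r.close_job())"
```

```text
the job is handed in; nothing more can be done
None
```

I handed the job in at about 11 s of the 72 allowed: the lid is unscrewed and held level about 2 cm above the open mouth, with the jar seated in the block and the mug, stapler and stamp not touched; the hand-in returned no verdict.

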